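# Set the trunking gauge: seat the length, draw the arm to the red marker and hold

## Task

Push the white trunking along its trough until it sits firmly home against the steel stop; press until you feel the stop push back, and hold that for a moment. Then pinch the gauge arm's handle so that its orange lock button is squeezed in, draw the arm out until the yellow pointer is level with the red marker, and finish while holding it still there, for the arm springs back if let go. Leave the red marker, and everything else on the bench, where it is.

Things in the scene. Friction and masses are not known exactly. Their poses are not given: they have to be found in the camera images.
- rig: Length gauge fixed to the bench: grey deck, top 14 mm up, x -110 to 120, y -285 to 275 mm in its frame. Origin on the bench; x away from the robot, y the way the arm extends, z up. Trough at x = -75 between guide strips 10 mm high, 41 apart (y -115 to 205). Aluminium outer tube at x = 20 (36 mm square, y -255 to -55, top 66 mm up). White scale, black marks every 10 mm, at x = 58.
- stop: Dark steel stop block closing the trough at its -y end, 53 mm wide, 44 mm high, rigid. Origin at the foot of its face that the trunking meets; the block lies on the -y side of this face; axes as the rig's.
- trunking_center (a point): Centre of the loose white closed trunking in the trough: 280 mm long (along rig y), 38 wide, 40 high, 0.15 to 0.31 kg, top 54 mm above the bench. It starts 30 to 80 mm short of the stop; home, its centre is 140 mm from the stop's face. Its free +y end stands clear above the guide strips, to be pushed on; it slides with 1 to 4 N.
- handle (a point): Centre of the black handle at the telescoping arm's end, 50 mm above the bench: middle of the grasp. Handle 36 mm along rig y, top 74 mm and underside 22 mm up. Pinched across rig x it measures 46 mm over the orange lock button (on its +x side, away from the robot), 40 mm with the button in. Room for a finger both sides. It slides only along rig y, and the arm is home at the start.
- lock (a joint): Orange sprung lock button on the handle's +x side (26 mm wide, 34 high, centred at the handle point's height): 0 = out, 0.006 m = fully in. 2.5 N starts it, 8 N takes it fully in; a pinch of 20 to 30 N is plenty. At home the arm is blocked unless the button is in by over 4 mm; from 20 mm out it no longer matters. It springs out when let go.
- gauge (a joint): Extension of the telescoping arm: 0 = home, up to 0.165 m along the rig's +y. A spring pulls the arm back towards home with 3 to 5 N, so it does not stay out by itself.
- pointer (a point): Tip of the thin yellow pointer low on the handle's +x side, over the scale, 24.5 mm above the bench. It has the handle's y in the rig frame.
- marker_tip (a point): Tip of the red marker, a small slider (20 mm along y, 10 high) on the scale's far side, its 3 mm index pointing at the yellow pointer's path; axes as the rig's. At the mark, pointer and marker have the same y in the rig frame. It sits 60 to 145 mm from the pointer's home place and slides if pushed with 5 N.
- offcut: Bystander: short white trunking offcut, 90 x 38 x 40 mm, on the bench between the robot and the gauge. Origin under its middle.
- tape_measure: Bystander: yellow tape measure, 45 x 45 x 28 mm, on the deck's far corner at the +y end. Origin under its middle.
- tape_roll: Bystander: roll of blue tape lying flat, 100 mm across, 24 mm high. Origin under its middle.
- cable_reel: Bystander: red cable reel standing flat, 110 mm across, 60 mm high. Origin under its middle.
- jar: Bystander: closed jar, 64 mm across, 90 mm high. Origin under its middle.
- screwdriver: Bystander: screwdriver with red handle lying on the bench, about 200 mm long.
- mug: Bystander: blue mug, 80 mm across, 90 mm high. Origin under its middle.

How it is judged:
On the way, in this order (a step that is already met when the one before it is completed fails the run):
1. the trunking is home against the stop and pressed on it with more than 3 N for 0.2 s (y of trunking_center in the frame of stop below 0.143 m and contact force between trunking and stop above 3 N), for 0.2 s.
2. with the lock button squeezed in by the fingers, the arm is drawn more than 15 mm out (value of joint lock above 0.003 m and value of joint gauge above 0.015 m and contact force between the fingers and gauge above 2 N), for 0.05 s.
At the end, for the whole second after the job is handed in: Pointer within 3 mm of the red marker along the scale, arm still (under 10 mm/s) and held by the fingers with more than 3 N; trunking still within 3 mm of the stop (y of pointer in the frame of marker_tip between -0.003 and 0.003 m and y of trunking_center in the frame of stop below 0.143 m and contact force between the fingers and gauge above 3 N and velocity of joint gauge between -0.01 and 0.01 m/s); the arm keeps its last pose, push and grip.
It fails at once if the red marker is shifted along the rig by more than 4 mm (distance of marker_tip from where it was at the start of the episode above 0.004 m).
It fails at once if a bystander on the bench is moved by more than 30 mm (distance of any of offcut, tape_measure, tape_roll, cable_reel, jar, screwdriver, mug from where it was at the start of the episode above 0.03 m).
It also fails if it takes over 51 s, if anything falls off the work surface, if the arm or the gripper's body presses on something with over 40 N, if the wrist force passes 120 N, or if a joint passes its speed limit or range.

## Robot

A 6-joint arm with a two-finger parallel gripper is mounted at the origin on the work surface. World frame = base frame: x ahead of the robot, y to its left, z up, the work surface at z = 0. Lengths are in m, angles in rad, forces in N, time in s.
With the tool pointing down it reaches from about 0.275 to 1 m from the base axis. Payload 8.4 kg.
Tool frame: the origin (TCP) lies midway between the tips of the shut fingers; the grasp point (between the pads) lies 19 mm behind it; z points along the fingers, y is the line along which they close (so a half turn about z gives the same grasp; the last joint's range is limited). The gripper opens to 85 mm and grips with 20 to 120 N. Pads are 22 mm wide; open, the fingers measure 114 mm over their backs; the gripper's body (76 mm by 85 mm) begins 54 mm behind the grasp point. The pads swing forward as they close: fully open they stand 13 mm farther back than shut.
Start: joints at [-1.142, 0.353, 1.633, -0, 1.155, -0.002], TCP at [0.261, -0.568, 0.231] pointing down, gripper open.
Joint ranges: [-2.63, 2.63], [-0.92, 2.1], [0.06, 2.66], [-1.3, 4.44], [0, 2.69], [-3.02, 3.02]. Speed limits (rad/s): [2.22, 2.22, 2.79, 3.14, 3.14, 3.14].

## Interface

Orientations are given as [roll, pitch, yaw] about the fixed x, y, z axes, in that order (R = Rz(yaw) Ry(pitch) Rx(roll)).
In Python, from workcell import manip, jaws, vision, close_job, models, readout gives the robot as it stands. Calls block until the motion is done:
- manip.movep(position, orientation): joint-space move of the TCP to a pose.
- manip.move_linear(position, v=0.15, ori=None, guard=None): straight line of the TCP; ori=None keeps the orientation; v is the mean speed in m/s. With guard (N) it stops when the force on the tool has changed by that much, and returns True; else False.
- manip.goto_joints(angles): joint-space move.
- jaws.ungrasp() and jaws.grasp(): open the fingers fully, or close them until they stop; the grip force is fixed at half the most.
- manip.pause(seconds).
- manip.inverse_kinematics(position, orientation): joint angles nearest the present ones, or None.
- vision.capture(name): name is "scene" or "side" or "wrist"; returns a dict with "color" (480x640x3 uint8, red, green, blue), "fx", "fy", "cx", "cy" (pixels), "R" (3x3) and "t" (3): a world point X has camera coordinates R X + t; the wrist camera has in their place "mount" (4x4, takes a point from camera to tool coordinates, whose origin is the TCP and whose axes are the flange's). Camera axes: x right, y down, z forward; pixel columns grow to the right and rows downward; lengths in m; the calibration is good to about 2 mm. A picture is of the moment at which its call begins: read the wrist's pose just before it. There is no depth.
A pose or a line that the arm cannot do raises manip.MotionError and nothing moves.
- close_job(): hands the job in; it is judged then, once.
Trained networks look in the newest picture that a camera, given by its name, has taken for a name from the list of things; names that differ only in an ending like _2 or _b are one class to them, and where a whole thing is asked for, a point or a joint stands for the part that bears it (a point fixed in the world has none). Each returns a list of dicts, best first, with "confidence" (0 to 1); they miss things now and then, are a little off and sometimes report something else, mostly with a low value. They report only what shows in the picture. A call takes as long as a camera call.
- models.trace(camera, label): "mask" (480x640 bool, what is visible of it) and "bbox" ([left, top, width, height] in pixels, round what is visible of it).
- models.landmark_of(camera, label): "at" ([column, row] in pixels: a listed point, or the origin of a listed thing).
Readings, each from a call of its own:
- readout.read_time(): time.
- readout.read_joints(): joint angles.
- readout.read_qvel(): joint speeds.
- readout.read_effort(): joint torques, N m.
- readout.read_ee_pos(): TCP position.
- readout.read_orientation(): TCP orientation.
- readout.read_ft_force(): force on the tool from outside, world axes, zero at the start.
- readout.read_wrist_torque(): the same for the moment, N m.
- readout.read_width(): finger opening in m.
- readout.read_finger_force(): force on a finger pad.
Only numpy, scipy, OpenCV 4.12 (cv2) and the standard library are available. Lean on these libraries where they do the work, as an engineer would, in place of code of your own. Each camera call takes 0.05 s, during which the arm holds its last target. There are 200 camera calls.

## Working session

There is one attempt and no reset: what is moved stays moved. The work goes in short steps, each a Python script; the robot and the scene stay as the last script left them, time stands still between calls to the robot, and variables do not carry over. Pictures are saved under pics/ and viewed, at most 10 in all, crops included, and the job is handed in when it is done.

```bash
mkdir -p pics; ls
cat > h.py <<'E'
import numpy as np, cv2
from workcell import manip, jaws, vision, close_job, models, readout
def save(c,n): cv2.imwrite('pics/'+n,c['color'][:,:,::-1])
def ray(c,px):
    R=np.array(c['R']);t=np.array(c['t'])
    d=R.T@np.array([(px[0]-c['cx'])/c['fx'],(px[1]-c['cy'])/c['fy'],1.]);return -R.T@t,d
def atz(c,px,z):
    o,d=ray(c,px);return o+d*(z-o[2])/d[2]
def proj(c,X):
    p=np.array(c['R'])@np.array(X)+np.array(c['t']);return [c['fx']*p[0]/p[2]+c['cx'],c['fy']*p[1]/p[2]+c['cy']]
E
python3 - <<'E'
from h import *
Z=dict(rig=0,stop=0.014,trunking_center=.034,handle=.05,pointer=.0245,marker_tip=.0245,offcut=0,tape_measure=.014,jar=0,mug=0,cable_reel=0,tape_roll=0,screwdriver=0)
for n in('scene','side'):
    c=vision.capture(n);save(c,n+'.png');print(n,np.round(-np.array(c['R']).T@c['t'],3))
    for l,z in Z.items():
        for r in models.landmark_of(n,l)[:2]: print(l,round(r['confidence'],2),np.round(r['at'],1),np.round(atz(c,r['at'],z),4))
print(readout.read_time(),readout.read_orientation())
E
```

```text
pics
scene [ 0.808 -0.581  1.111]
rig 0.75 [338.8 290.2] [ 0.5788 -0.0695  0.    ]
rig 0.68 [220.4 466.1] [ 0.5523 -0.5345  0.    ]
stop 0.78 [293.2 319.4] [ 0.5239 -0.1933  0.014 ]
trunking_center 0.73 [326.4 242.5] [0.4976 0.0173 0.034 ]
trunking_center 0.27 [218.7 466. ] [ 0.5571 -0.5374  0.034 ]
handle 0.56 [346.5 291.4] [ 0.6062 -0.0867  0.05  ]
pointer 0.93 [363.6 301.4] [ 0.6484 -0.0789  0.0245]
marker_tip 0.57 [376.8 274.8] [ 6.452e-01 -1.000e-04  2.450e-02]
offcut 0.72 [247.2 327.7] [ 0.437  -0.2575  0.    ]
tape_measure 0.92 [402. 223.] [0.6357 0.1748 0.014 ]
jar 0.85 [219.5 463. ] [ 0.5474 -0.5306  0.    ]
jar 0.42 [250.5 327.1] [ 0.4429 -0.2525  0.    ]
mug 0.83 [425.2 158.3] [0.601 0.421 0.   ]
cable_reel 0.74 [172.7 419.1] [ 0.4114 -0.5063  0.    ]
tape_roll 0.98 [337.1 140.9] [0.3493 0.3595 0.    ]
tape_roll 0.27 [323.8 239.8] [0.4781 0.0402 0.    ]
screwdriver 0.92 [362.7 118.4] [0.3746 0.4774 0.    ]
screwdriver 0.7 [323.7 242. ] [0.481  0.0342 0.    ]
side [0.431 0.941 0.93 ]
rig 0.88 [277.3 246.6] [ 0.5859 -0.0709  0.    ]
stop 0.65 [306.4 215.8] [ 0.5111 -0.2014  0.014 ]
stop 0.4 [341.  165.9] [ 0.4104 -0.4888  0.014 ]
trunking_center 0.89 [309.3 260.8] [0.4877 0.016  0.034 ]
trunking_center 0.32 [305.1 212.6] [ 0.5144 -0.1915  0.034 ]
handle 0.73 [270.9 227.8] [ 0.6051 -0.0943  0.05  ]
pointer 0.54 [258.9 234.3] [ 0.641  -0.0928  0.0245]
marker_tip 0.41 [253.  256.2] [ 6.438e-01 -4.000e-04  2.450e-02]
tape_measure 0.87 [246.7 305.4] [0.6342 0.1667 0.014 ]
tape_measure 0.63 [361.4 385.1] [0.3516 0.3697 0.014 ]
jar 0.7 [302.7 161. ] [ 0.5483 -0.5327  0.    ]
mug 0.84 [241.  407.1] [0.6032 0.4317 0.    ]
mug 0.38 [255.5 255.9] [ 0.6427 -0.0276  0.    ]
cable_reel 0.65 [339.3 167.2] [ 0.4159 -0.5018  0.    ]
tape_roll 0.58 [362.8 385. ] [0.3474 0.3605 0.    ]
screwdriver 0.65 [354.9 446.4] [0.3651 0.4978 0.    ]
1.4 [-3.14155865e+00  1.30456649e-06  4.30777657e-01]
```

View pics/scene.png

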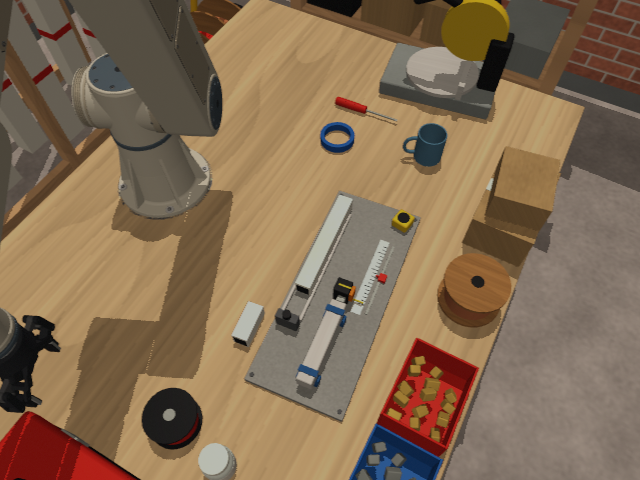

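View pics/side.png

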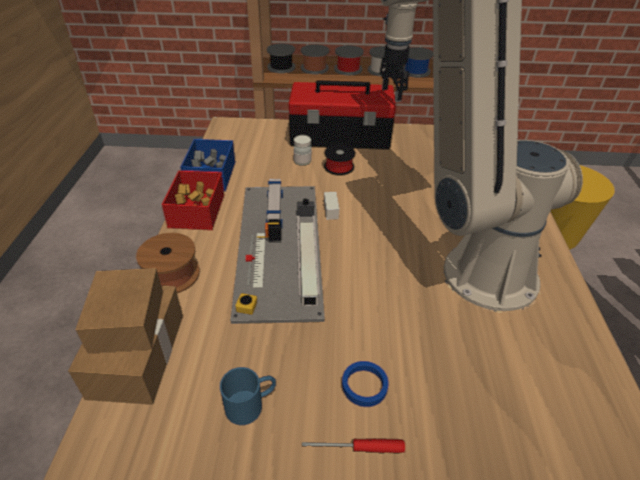

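The scene picture shows the deck with corners near (340,192), (420,217), (341,418) and (246,380), and the trunking's free end at about (345,197). The handle is at (345,289), the red marker at (381,278) and the stop at (288,318). The side view agrees, with the marker at (250,258) and the handle at (273,230). Next I'll fit the rig pose from the deck outline.

```bash
cat >> h.py <<'E'
from scipy.optimize import least_squares
def rigfit():
    # fit rig pose (x,y,yaw) to the deck's outline, top edge z=.014, from the hull of its mask
    out=[]
    for n in('scene','side'):
        c=vision.capture(n); r=models.trace(n,'rig')[0]
        cs=max(cv2.findContours(r['mask'].astype('uint8'),cv2.RETR_EXTERNAL,cv2.CHAIN_APPROX_NONE)[0],key=cv2.contourArea)
        P=np.array([atz(c,p,.014)[:2] for p in cs[:,0]],np.float32)
        rc=cv2.minAreaRect(P)
        yaw0=np.deg2rad(rc[2]); w,h=rc[1]
        if w>h: yaw0-=np.pi/2
        yaw0=(yaw0+np.pi/2)%np.pi-np.pi/2
        def res(q):
            cc,s=np.cos(q[2]),np.sin(q[2]); L=(P-q[:2])@np.array([[cc,-s],[s,cc]])
            u=abs(L-[.005,-.005])-[.115,.28]
            return np.abs(u).min(1)
        s=least_squares(res,[rc[0][0],rc[0][1],yaw0],loss='cauchy',f_scale=.002)
        print(n,round(r['confidence'],2),np.round(rc[1],3),s.x.round(4),np.median(abs(s.fun)).round(4)); out.append(s.x)
    return out
def torig(q,X):
    c,s=np.cos(q[2]),np.sin(q[2]); return np.array([[c,s],[-s,c]])@(np.array(X)[:2]-q[:2])
def toworld(q,X):
    c,s=np.cos(q[2]),np.sin(q[2]); return np.r_[np.array([[c,-s],[s,c]])@np.array(X)[:2]+q[:2],X[2]]
E
python3 - <<'E'
from h import *
o=rigfit(); q=np.mean(o,0); print(q)
for n,X in dict(trunk1=(.4976,.0173),trunk2=(.4877,.016),stop1=(.5239,-.1933),stop2=(.5111,-.2014),h1=(.6062,-.0867),h2=(.6051,-.0943),p1=(.6484,-.0789),p2=(.641,-.0928),m1=(.6452,-.0001),m2=(.6438,-.0004),off=(.437,-.2575),tm=(.635,.171)).items(): print(n,torig(q,X).round(4))
c=vision.capture('scene'); v=c['color'].copy()
for x,y,z in [(-.11,-.285,.014),(.12,-.285,.014),(.12,.275,.014),(-.11,.275,.014),(-.075,-.115,.014),(.02,-.055,.066),(.02,-.255,.066),(.058,0,.014)]:
    p=proj(c,toworld(q,(x,y,z))); cv2.circle(v,tuple(int(round(a*8)) for a in p),8,(255,0,255),-1,shift=3)
v=cv2.resize(v[180:430,230:440],None,fx=2.4,fy=2.4,interpolation=cv2.INTER_CUBIC); cv2.imwrite('pics/fit.png',v[:,:,::-1])
E
```

```text
scene 0.82 [0.237 0.568] [ 0.5788 -0.0718  0.1029] 0.0015
side 0.67 [0.232 0.611] [ 0.574  -0.0624  0.1022] 0.0021
[ 0.57641598 -0.06708602  0.10256806]
trunk1 [-0.0698  0.092 ]
trunk2 [-0.0797  0.0917]
stop1 [-0.0652 -0.1202]
stop2 [-0.0787 -0.1269]
h1 [ 0.0276 -0.0226]
h2 [ 0.0257 -0.03  ]
p1 [ 0.0704 -0.0191]
p2 [ 0.0616 -0.0322]
m1 [0.0753 0.0596]
m2 [0.0739 0.0594]
off [-0.1582 -0.1751]
tm [0.0827 0.2308]
```

View pics/fit.png

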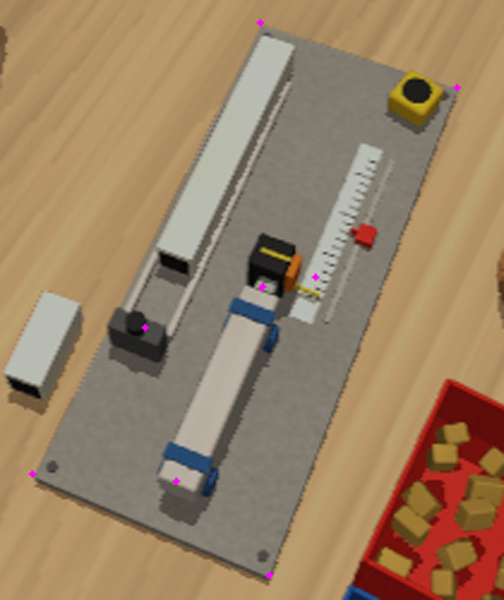

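The fitted markers sit about 3 px up from the deck corners, so the scene-only fit is better; I'll use rig ≈ (0.5785, -0.0705, 0.1025). The trunking's free end is at rig y ≈ 0.236. I'll push now.

```bash
cat >> h.py <<'E'
Q=np.array([.5785,-.0705,.1025]); ORI=[np.pi,0,Q[2]+np.pi/2]
def W(x,y,z): return toworld(Q,(x,y,z))
E
python3 - <<'E'
from h import *
jaws.grasp()
manip.movep(W(-.075,.285,.16),ORI)
print(readout.read_time(), readout.read_joints())
manip.move_linear(W(-.075,.285,.034),v=.12)
f0=readout.read_ft_force()
g=manip.move_linear(W(-.075,.14,.034),v=.06,guard=12)
f=readout.read_ft_force(); print(g,torig(Q,readout.read_ee_pos()),np.round(np.array(f)-f0,2))
manip.pause(.4)
print(torig(Q,readout.read_ee_pos()),np.round(np.array(readout.read_ft_force())-f0,2),readout.read_time())
E
```

```text
5.25 [ 4.04195169e-01  2.71597470e-01  1.92929804e+00 -1.66200930e-04
  9.40564001e-01  3.02789529e-01]
True [-0.07470314  0.17152791] [-0.58  6.96  2.7 ]
[-0.07473828  0.17152416] [0.13 4.91 2.05] 8.55
```

Run:
```python
from h import *
f0=np.array(readout.read_ft_force())
for i in range(2):
    p=torig(Q,readout.read_ee_pos())
    g=manip.move_linear(W(-.075,p[1]-.006,.034),v=.02,guard=10)
    a=readout.read_ft_force(); manip.pause(.3)
    print(g,torig(Q,readout.read_ee_pos()),np.round(a,1),np.round(readout.read_ft_force(),1),readout.read_time())
c=vision.capture('scene');v=cv2.resize(c['color'][180:380,250:430],None,fx=3,fy=3,interpolation=cv2.INTER_CUBIC);cv2.imwrite('pics/push.png',v[:,:,::-1])
```

```text
True [-0.07485737  0.17158703] [-0.4  4.3  2.8] [0.7 1.1 2. ] 9.0583
True [-0.07494257  0.17163249] [-1.5  4.1  2.9] [-0.6  2.3  1.9] 9.5667
```

View pics/push.png

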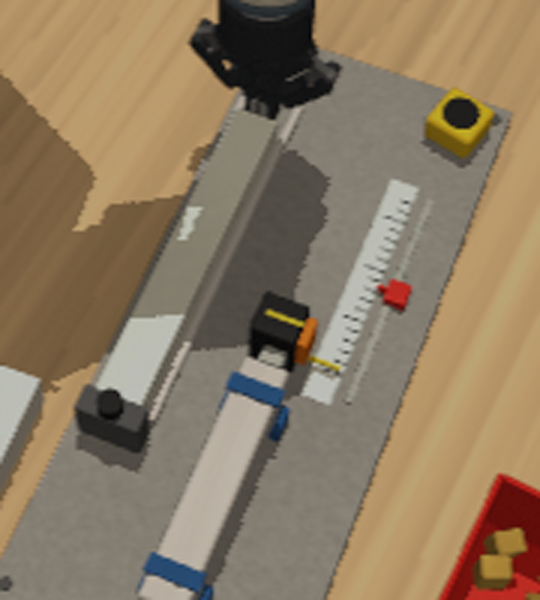

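The trunking now reaches the stop (gap closed at (112,400) in the crop). The force fades once the guard halts the move, so I'll press in small unguarded steps and hold.

Run:
```python
from h import *
y=torig(Q,readout.read_ee_pos())[1]
for i in range(1,13):
    manip.move_linear(W(-.075,y-.0005*i,.034),v=.02)
    f=np.array(readout.read_ft_force()); print(i,f.round(1),torig(Q,readout.read_ee_pos())[1].round(5))
    if f[1]>16: break
manip.pause(.4); print(np.round(readout.read_ft_force(),1),readout.read_time())
```

```text
1 [ 0.2  6.9 -1.3] 0.17159
2 [-0.8 11.2 -1.6] 0.17152
3 [-1.3 14.4 -0.7] 0.17149
4 [-1.6 18.  -0.4] 0.17145
[-1.3 18.5 -0.7] 11.0167
```

```bash
cat >> h.py <<'E'
from scipy.spatial.transform import Rotation as Ro
def wrist():
    p=np.array(readout.read_ee_pos());o=readout.read_orientation()
    c=vision.capture('wrist');M=np.array(c['mount'])
    T=np.eye(4);T[:3,:3]=Ro.from_euler('xyz',o).as_matrix();T[:3,3]=p
    C=np.linalg.inv(T@M);c['R']=C[:3,:3];c['t']=C[:3,3];return c
E
python3 - <<'E'
from h import *
manip.move_linear(W(-.075,.2,.034),v=.12)
manip.move_linear(W(-.075,.22,.12),v=.2)
jaws.ungrasp()
manip.movep(W(.03,.015,.25),ORI)
c=wrist();save(c,'wrist.png')
print(-np.array(c['R']).T@c['t'])
Z=dict(trunking_center=.034,stop=.014,handle=.05,pointer=.0245,marker_tip=.0245)
for l,z in Z.items():
    for r in models.landmark_of('wrist',l)[:2]: X=atz(c,r['at'],z);print(l,round(r['confidence'],2),np.round(r['at'],1),X.round(4),torig(Q,X).round(4))
print(readout.read_time())
E
```

```text
[0.59844443 0.01800789 0.39126936]
trunking_center 0.61 [227.8 211.4] [ 0.5015 -0.0597  0.034 ] [-0.0755  0.0187]
stop 0.63 [240.1 317.8] [ 0.5147 -0.1985  0.014 ] [-0.0766 -0.1208]
pointer 0.92 [355.8 241.1] [ 0.6452 -0.0812  0.0245] [ 0.0653 -0.0174]
14.125
```

View pics/wrist.png

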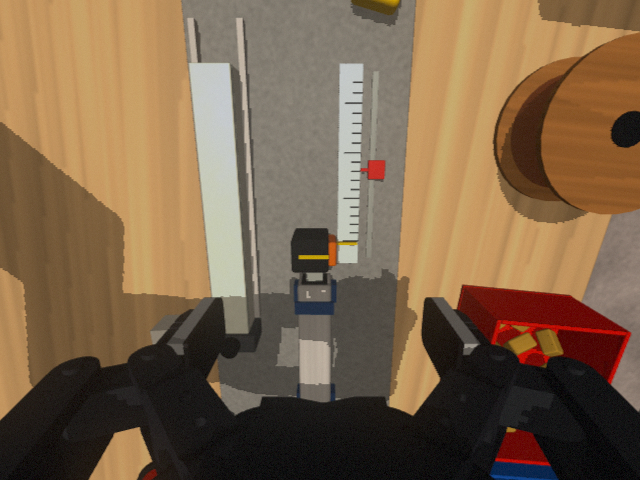

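Trunking is home: its centre is 0.1395 m from the stop. The wrist picture shows the handle top spanning (292–330, 229–257), the yellow pointer tip at (357,243) and the red marker's index at (362,170).

Run:
```python
from h import *
c=wrist();im=c['color'].astype(int)
def cen(m,x0,x1,y0,y1):
    ys,xs=np.nonzero(m[y0:y1,x0:x1]);return xs+x0,ys+y0
r=(im[...,0]>130)&(im[...,1]<70)&(im[...,2]<70)
xs,ys=cen(r,350,395,150,190);print('red',xs.min(),xs.max(),ys.min(),ys.max())
for x in range(xs.min(),xs.max()+1): print(x,ys[xs==x].min(),ys[xs==x].max(),end=' | ')
i=xs<=xs.min()+3; m=[xs.min(),ys[i].mean()];print('\nmarker tip',m,torig(Q,atz(c,m,.0245)))
yl=(im[...,0]>150)&(im[...,1]>120)&(im[...,2]<90)
xs,ys=cen(yl,338,365,230,255);p=[xs.max()+.5,ys.mean()];print('pointer',p,ys.min(),ys.max(),torig(Q,atz(c,p,.0245)))
bk=im.sum(2)<110
xs,ys=cen(bk,280,340,222,275);print('black',xs.min(),xs.max(),ys.min(),ys.max())
for px in [(291.5,229),(329.5,229),(312,243)]: print(px,torig(Q,atz(c,px,.074)))
print(models.landmark_of('wrist','marker_tip')[:1],models.landmark_of('wrist','handle')[:1])
```

```text
red 360 383 160 178
360 168 170 | 361 168 170 | 362 168 170 | 363 168 170 | 364 168 170 | 365 168 170 | 366 168 170 | 367 166 177 | 368 160 178 | 369 160 178 | 370 160 178 | 371 160 178 | 372 160 178 | 373 160 178 | 374 160 178 | 375 160 178 | 376 160 178 | 377 160 178 | 378 160 178 | 379 160 178 | 380 160 178 | 381 160 178 | 382 160 178 | 383 161 172 | 
marker tip [np.int64(360), np.float64(169.0)] [0.068553  0.0628304]
pointer [np.float64(355.5), np.float64(242.89795918367346)] 242 244 [ 0.06600031 -0.0200193 ]
black 291 326 229 274
(291.5, 229) [-0.00204276  0.00836164]
(329.5, 229) [0.03519529 0.00840527]
(312, 243) [ 0.01792834 -0.00589471]
[{'at': [359.8, 166.5], 'confidence': 0.7}] [{'at': [313.3, 247.5], 'confidence': 0.84}]
```

Pointer and marker are at the same height in one image, so the draw distance is about 82.9 mm. The handle is at rig (0.020, -0.020). Next I'll pinch it, check, and draw.

Run:
```python
from h import *
manip.movep(W(.02,-.02,.15),ORI)
g=manip.move_linear(W(.02,-.02,.029),v=.1,guard=15);print(g,np.round(readout.read_ft_force(),1))
if not g:
    jaws.grasp();manip.pause(.2)
    print(readout.read_width(),readout.read_finger_force(),np.round(readout.read_ft_force(),1),torig(Q,readout.read_ee_pos()),readout.read_time())
```

```text
False [-0.4  0.6 -0.9]
0.038311219444350036 57.79621660709381 [-21.7  -2.6  21.4] [ 0.01558154 -0.01980754] 16.85
```

Run:
```python
from h import *
manip.move_linear(W(.0152,-.02,.029),v=.02)
print(np.round(readout.read_ft_force(),1),readout.read_ee_pos(),torig(Q,readout.read_ee_pos()))
manip.move_linear(W(.0152,.005,.029),v=.05)
print(np.round(readout.read_ft_force(),1),torig(Q,readout.read_ee_pos()),readout.read_width())
manip.move_linear(W(.0152,.06,.029),v=.08)
manip.pause(.2)
print(np.round(readout.read_ft_force(),1),readout.read_ee_pos(),torig(Q,readout.read_ee_pos()),readout.read_finger_force(),readout.read_time())
a=wrist();b=vision.capture('scene')
s=np.vstack([cv2.resize(a['color'][120:270,270:420],(600,600),interpolation=cv2.INTER_CUBIC)])
cv2.imwrite('pics/w2.png',s[:,:,::-1])
t=cv2.resize(b['color'][220:340,320:440],(600,600),interpolation=cv2.INTER_CUBIC);cv2.imwrite('pics/s2.png',t[:,:,::-1])
for n,c in(('wrist',a),('scene',b)):
    for l in('pointer','marker_tip'):
        for r in models.landmark_of(n,l)[:1]: print(n,l,round(r['confidence'],2),r['at'],torig(Q,atz(c,r['at'],.0245)))
```

```text
[-6.6  1.6  9.1] [ 0.59586657 -0.08871245  0.02984935] [ 0.01541191 -0.01989382]
[-6.3 -3.1  9.9] [0.01545566 0.00455059] 0.03781341014994129
[-4.5 -3.3  9.6] [ 0.58780069 -0.00978134  0.02987122] [0.01546464 0.05944833] 63.290512561798096 18.925
wrist pointer 0.66 [430.1, 296.2] [0.06656603 0.06009719]
wrist marker_tip 0.55 [434.3, 292.2] [0.06839968 0.06219762]
scene pointer 0.55 [374.1, 274.0] [0.06683495 0.06272222]
scene marker_tip 0.57 [378.0, 272.4] [0.07406348 0.07052028]
```

View pics/w2.png

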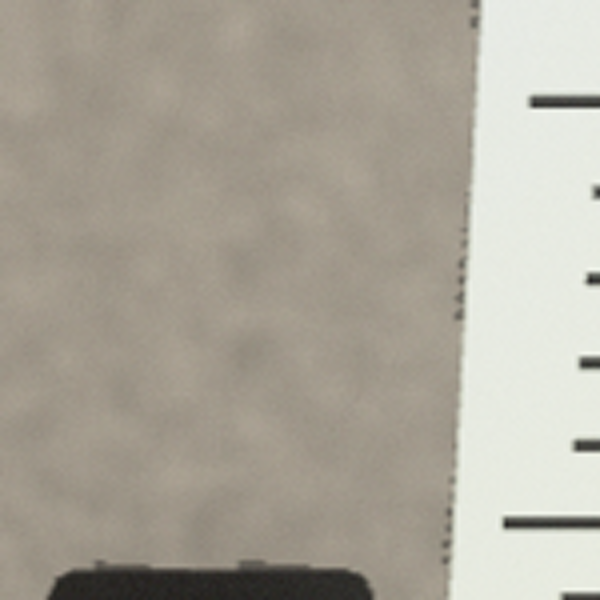

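View pics/s2.png

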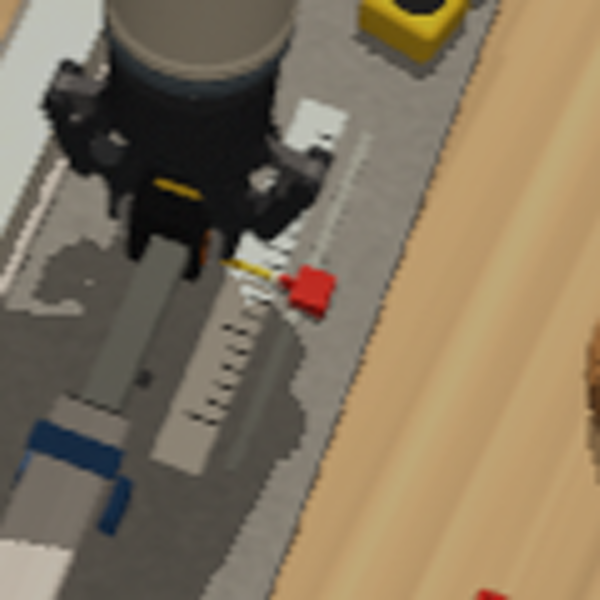

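The scene crop shows the yellow pointer tip at (270,272) almost meeting the red index at (280,283). The wrist crop missed that spot, so I'll measure the tips by colour in the wrist camera around (430,295).

```bash
cat >> h.py <<'E'
def tips(name):
    c=wrist(); im=c['color']; hsv=cv2.cvtColor(im,cv2.COLOR_RGB2HSV).astype(int)
    H,S,V=hsv[...,0],hsv[...,1],hsv[...,2]
    win=np.zeros(H.shape,bool);win[250:345,385:480]=1
    r=win&((H<6)|(H>174))&(S>150)&(V>90); y=win&(H>20)&(H<35)&(S>120)&(V>90)
    o={}
    for k,m,side in(('red',r,-1),('yel',y,1)):
        ys,xs=np.nonzero(m)
        e=xs.min() if side<0 else xs.max(); i=abs(xs-e)<=5
        px=[e,ys[i].mean()];o[k]=torig(Q,atz(c,px,.0245));print(k,px,ys[i].min(),ys[i].max(),o[k].round(4))
    cv2.imwrite('pics/'+name,cv2.resize(im[235:355,370:490],(600,600),interpolation=cv2.INTER_CUBIC)[:,:,::-1])
    return o['red'][1]-o['yel'][1]
E
python3 - <<'E'
from h import *
print(tips('w3.png'))
E
```

```text
red [np.int64(430), np.float64(286.3818181818182)] 282 292 [0.0661 0.0652]
yel [np.int64(431), np.float64(297.4318181818182)] 293 301 [0.0671 0.0594]
0.005779248249198787
```

View pics/w3.png

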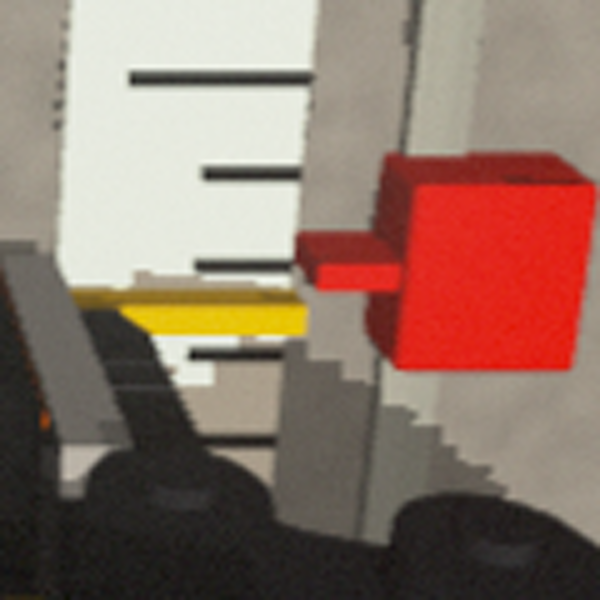

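The wrist crop shows the pointer's top face at rows 303–333 and the red index's top face at rows 263–290. The pointer is therefore about 4 mm short, which agrees with the first view's estimate of 3.7 mm.

Run:
```python
from h import *
manip.move_linear(W(.0152,.0638,.029),v=.03); manip.pause(.2)
print(torig(Q,readout.read_ee_pos()),np.round(readout.read_ft_force(),1),readout.read_time())
tips('w4.png')
for l in('pointer','marker_tip'):
    for r in models.landmark_of('wrist',l)[:1]: print(l,round(r['confidence'],2),r['at'])
b=vision.capture('scene');im=b['color']
hsv=cv2.cvtColor(im,cv2.COLOR_RGB2HSV).astype(int);H,S,V=hsv[...,0],hsv[...,1],hsv[...,2]
w=np.zeros(H.shape,bool);w[262:290,360:390]=1
for k,m in(('red',w&((H<6)|(H>174))&(S>130)&(V>90)),('yel',w&(H>18)&(H<36)&(S>110)&(V>90))):
    ys,xs=np.nonzero(m)
    for x in sorted(set(xs)): q=(x,ys[xs==x].mean()); print(k,q,ys[xs==x].min(),ys[xs==x].max(),torig(Q,atz(b,q,.0245)).round(4))
p=cv2.resize(cv2.imread('pics/w4.png'),(400,400)); s=cv2.resize(im[255:295,355:395],(400,400),interpolation=cv2.INTER_NEAREST)[:,:,::-1]
cv2.imwrite('pics/both.png',np.hstack([p,s]))
```

```text
[0.01546981 0.06323236] [-5.8 -2.8  9. ] 19.75
red [np.int64(429), np.float64(293.25)] 289 300 [0.0659 0.0654]
yel [np.int64(431), np.float64(297.6744186046512)] 293 301 [0.0671 0.0631]
pointer 0.67 [429.8, 295.9]
marker_tip 0.9 [434.5, 300.0]
red (np.int64(376), np.float64(275.5)) 275 276 [0.0724 0.0606]
red (np.int64(377), np.float64(276.0)) 275 277 [0.0751 0.0603]
red (np.int64(378), np.float64(278.0)) 276 280 [0.0792 0.056 ]
red (np.int64(379), np.float64(278.0)) 275 281 [0.0814 0.057 ]
red (np.int64(380), np.float64(277.0)) 273 281 [0.0827 0.0605]
red (np.int64(381), np.float64(277.5)) 273 282 [0.0854 0.0601]
red (np.int64(382), np.float64(278.0)) 274 282 [0.088  0.0598]
red (np.int64(383), np.float64(278.5)) 274 283 [0.0907 0.0594]
red (np.int64(384), np.float64(278.0)) 274 282 [0.0925 0.0616]
red (np.int64(385), np.float64(278.0)) 275 281 [0.0947 0.0625]
red (np.int64(386), np.float64(276.0)) 275 277 [0.0951 0.0686]
yel (np.int64(365), np.float64(271.0)) 271 271 [0.0437 0.062 ]
yel (np.int64(366), np.float64(271.0)) 271 271 [0.0459 0.0629]
yel (np.int64(367), np.float64(271.0)) 271 271 [0.0482 0.0639]
yel (np.int64(368), np.float64(271.5)) 271 272 [0.0509 0.0635]
yel (np.int64(369), np.float64(271.5)) 271 272 [0.0531 0.0644]
yel (np.int64(370), np.float64(272.0)) 272 272 [0.0558 0.0641]
yel (np.int64(371), np.float64(272.5)) 272 273 [0.0585 0.0637]
yel (np.int64(372), np.float64(272.5)) 272 273 [0.0608 0.0646]
yel (np.int64(373), np.float64(273.0)) 273 273 [0.0635 0.0643]
yel (np.int64(374), np.float64(273.5)) 273 274 [0.0662 0.0639]
yel (np.int64(375), np.float64(273.0)) 273 273 [0.0679 0.0662]
```

View pics/both.png

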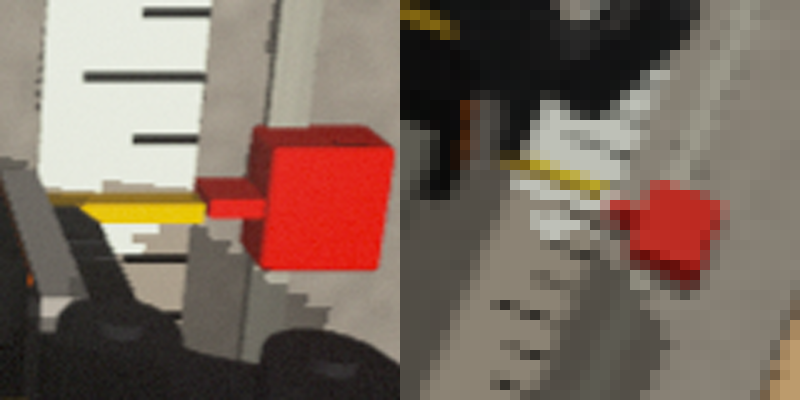

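Three independent estimates put the pointer within about 1 mm of the marker. The wrist crop has the top faces at rows 207 and 212, roughly 0.8 mm apart. The scene view errs the opposite way, and the measured travel was 83.0 mm against a target of 82.9 mm. The grip is firm and the arm is still, so I'm handing in.

Run:
```python
from h import *
print(readout.read_finger_force(),readout.read_time(),np.abs(readout.read_qvel()).max()); print(close_job())
```

```text
63.282673358917236 19.95 0.002673331560895338
the job is handed in; nothing more can be done
None
```

I handed the job in at about 20 s: the trunking is home and was held against the stop at about 18 N, and the gripper is holding the gauge arm still with the pointer about 1 mm from the red marker by my measurements. The hand-in returned no verdict.

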